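Find the rocking corner of a tool-rest plate and press its shim flat

ROBOT

A 6-joint arm with a two-finger parallel gripper is mounted at the origin on the work surface. World frame = base frame: x ahead of the robot, y to its left, z up, the work surface at z = 0. Lengths are in m, angles in rad, forces in N, time in s.
With the tool pointing down it reaches from about 0.25 to 0.725 m from the base axis. Payload 4 kg.
Tool frame: the origin (TCP) lies between the finger pads; the fingertips stand 25 mm ahead of it and the grasp point (between the pads) lies 6 mm ahead of it; z points along the fingers, y is the line along which they close (so a half turn about z gives the same grasp; the last joint's range is limited). The gripper opens to 85 mm and grips with 20 to 120 N. Pads are 22 mm wide; open, the fingers measure 114 mm over their backs; the gripper's body (76 mm by 85 mm) begins 54 mm behind the grasp point. The pads swing forward as they close: fully open they stand 13 mm farther back than shut.
Start: joints at [1.319, 0.241, 0.005, 1.335, 0, 1.571], TCP at [0.125, 0.484, 0.256] pointing down, gripper open.
Joint ranges: [-2.72, 2.72], [-1.05, 1.87], [-1.09, 1.28], [-1.99, 2.15], [-1.42, 1.44], [-3.14, 3.14]. Speed limits (rad/s): [2.79, 2.79, 3.14, 3.14, 3.14, 3.14].

INTERFACE

Orientations are given as a unit quaternion [x, y, z, w].
In Python, from workcell import bot gives the robot as it stands. The module is installed in compiled form; this text tells all that it offers.
- The arm moves only by the shell command python3 -m pendant 'ROWS'. ROWS is JSON, one flat list of numbers, 7 for each row, row after row: the shift along the tool's x, y, z normalised to -1 to 1, where 1 is 0.5 m, then the turn, a rotation vector about the tool's x, y, z normalised to -1 to 1, where 1 is 180 degrees, then the opening, from 0 (shut) to 1 (fully open). In form: [tx, ty, tz, ax, ay, az, fingers, tx, ty, tz, ax, ay, az, fingers, ...]. A call has exactly 10 rows; each row is the pose to reach, as a shift and turn from the pose commanded when the call began, along the tool's axes at that moment, turning the shorter way round; what a row does not reach only later rows make up. A row lasts 1/12 s, in which the tool goes at most 41.7 mm and 7.16 degrees, less where a joint would pass 70% of its speed; a pose out of reach is approached as far as the arm can. A call with a number of a shift or a turn outside -1 to 1 is refused whole. A call with a gripper value outside its range is refused whole. The fingers move at their own pace and stop on an object; the grip force is fixed at half the most. Time passes only in rows, so rows that repeat a pose let the fingers close, or fill a call up. It gives the time, the measured TCP pose, the force, the opening and the grip force at its end, in the units of the state.
- bot.get_obs(): the state, without advancing time (a new reading comes with each control period).
- bot.camera(name): name is "scene" or "side" or "wrist"; returns a dict with "pixels" (384x512x3 uint8, red, green, blue), "mtx" (3x3 intrinsics, pixels), "cam_to_world" (4x4, takes a point from camera to world coordinates); the wrist camera has in their place "hand_eye" (4x4, takes a point from camera to tool coordinates, whose origin is the TCP and whose axes are the flange's). Camera axes: x right, y up, looking along -z (the intrinsics and any distortion apply to the point x, -y, -z); pixel columns grow to the right and rows downward; lengths in m; the calibration is good to about 2 mm. A picture is of the moment at which its call begins: read the wrist's pose just before it. There is no depth.
- bot.job_done(): hands the job in; it is judged then, once.
The state is a dict: "clock": time; "joint_pos": joint angles; "joint_vel": joint speeds; "tau": joint torques, N m; "eef_pos": TCP position; "tool_rot": TCP orientation; "ft_force": force on the tool from outside, world axes, zero at the start; "ft_torque": the same for the moment, N m; "grip_width": finger opening in m; "grasp_force": force on a finger pad.
Only numpy, scipy, OpenCV 4.12 (cv2) and the standard library are available. Lean on these libraries where they do the work, as an engineer would, in place of code of your own. Each camera call takes 0.05 s, during which the arm holds its last target. There are 200 camera calls.

TASK

The tool-rest plate rocks. With closed fingertips press down on its corners one after another until you find the one that dips, then press the raised tail of the shim beside that corner down until it lies fully flat. Leave the other three shims as they stand, do not grip or lift anything, and do not disturb the dolls or the punch.

Things in the scene. Friction and masses are not known exactly. Their poses are not given: they have to be found in the camera images.
- bed: Fixed dark cast-iron bed of the tool rest, 146 mm (its x) by 248 mm (its y). Origin on the bench under the centre of the plate; x and y along its edges, z up. Two ledges 38 mm wide, their tops 20 mm above the bench, run along its +y and -y sides; the four shim tails stand over them.
- plate: Grey tool-rest plate, 130 (x) x 146 (y) x 12 mm, top 40 mm above the bench; origin mid-underside. Mid-top: post, T-bar along y (14 x 104 mm, top 50 mm above the plate), locked lever to -x (fixed). Pivots at its middle on a spring: three corners barely give (1 mm); one, varying and not visible, dips about 6 mm at 3.5 N (tilt 0.08 rad), stops, and springs back when let go.
- corner_far_left (a point): Point to press at the far left corner, at (+x, +y) in the bed's axes: on the plate's top face, 13 mm in from the x edge and 19 mm in from the y edge. It moves with the plate.
- corner_far_right (a point): Point to press at the far right corner, at (+x, -y) in the bed's axes: on the plate's top face, 13 mm in from the x edge and 19 mm in from the y edge. It moves with the plate.
- corner_near_right (a point): Point to press at the near right corner, at (-x, -y) in the bed's axes: on the plate's top face, 13 mm in from the x edge and 19 mm in from the y edge. It moves with the plate.
- corner_near_left (a point): Point to press at the near left corner, at (-x, +y) in the bed's axes: on the plate's top face, 13 mm in from the x edge and 19 mm in from the y edge. It moves with the plate.
- shim_far_left (a joint): Rocker shim beside the far left corner: flat steel tail 32 mm wide (x), 44 long, 4 thick, sloping up and out to the bed's +y from a hinge along x, 5 mm outside the plate's edge, 22 mm above the bench. In rad: 0 = tail up (tip 49 mm above the bench), 0.60 = flat on the ledge (top 24 mm above the bench), propping the corner. Starts at 0 to 0.06. Stays where left.
- tail_far_left (a point): Point to press on the far left shim's tail: middle of its upper face, 36 mm out from the hinge, 8 mm short of the tip. Moves with the tail; about 3 N down here turns it. Only at the corner that dips does it go flat; at a firm corner it jams at 0.2 to 0.25 rad.
- shim_far_right (a joint): Rocker shim beside the far right corner: flat steel tail 32 mm wide (x), 44 long, 4 thick, sloping up and out to the bed's -y from a hinge along x, 5 mm outside the plate's edge, 22 mm above the bench. In rad: 0 = tail up (tip 49 mm above the bench), 0.60 = flat on the ledge (top 24 mm above the bench), propping the corner. Starts at 0 to 0.06. Stays where left.
- tail_far_right (a point): Point to press on the far right shim's tail: middle of its upper face, 36 mm out from the hinge, 8 mm short of the tip. Moves with the tail; about 3 N down here turns it. Only at the corner that dips does it go flat; at a firm corner it jams at 0.2 to 0.25 rad.
- shim_near_right (a joint): Rocker shim beside the near right corner: flat steel tail 32 mm wide (x), 44 long, 4 thick, sloping up and out to the bed's -y from a hinge along x, 5 mm outside the plate's edge, 22 mm above the bench. In rad: 0 = tail up (tip 49 mm above the bench), 0.60 = flat on the ledge (top 24 mm above the bench), propping the corner. Starts at 0 to 0.06. Stays where left.
- tail_near_right (a point): Point to press on the near right shim's tail: middle of its upper face, 36 mm out from the hinge, 8 mm short of the tip. Moves with the tail; about 3 N down here turns it. Only at the corner that dips does it go flat; at a firm corner it jams at 0.2 to 0.25 rad.
- shim_near_left (a joint): Rocker shim beside the near left corner: flat steel tail 32 mm wide (x), 44 long, 4 thick, sloping up and out to the bed's +y from a hinge along x, 5 mm outside the plate's edge, 22 mm above the bench. In rad: 0 = tail up (tip 49 mm above the bench), 0.60 = flat on the ledge (top 24 mm above the bench), propping the corner. Starts at 0 to 0.06. Stays where left.
- tail_near_left (a point): Point to press on the near left shim's tail: middle of its upper face, 36 mm out from the hinge, 8 mm short of the tip. Moves with the tail; about 3 N down here turns it. Only at the corner that dips does it go flat; at a firm corner it jams at 0.2 to 0.25 rad.
- blank_a: Loose pale lime-wood doll blank, turned, up to 62 mm across and 94 mm tall, standing beyond the bed. Origin at the centre of its underside. Bystander.
- blank_b: Loose pale lime-wood doll blank, up to 53 mm across and 80 mm tall, standing beyond the bed. Origin at the centre of its underside. Bystander.
- doll_top: Loose red-lacquered doll top, 54 mm across and 55 mm tall, standing on the robot's side of the bed. Origin at the centre of its underside. Bystander.
- punch: Loose brass centre punch lying beside the bed, 105 mm long along its y, 10 mm square. Origin under the middle of the square body. Bystander.

How it is judged:
On the way, in this order (a step that is already met when the one before it is completed fails the run):
1. the loose corner is pressed by the fingers so that the plate visibly rocks (tilts more than 0.04 rad) (angle between plate's own z axis and vertical above 0.04 rad and contact force between the fingers and plate above 1 N and value of joint each of shim_far_left, shim_far_right, shim_near_right, shim_near_left below 0.12 rad), for 0.05 s.
2. that corner's shim is flat, the other three untouched (((value of joint shim_far_left above 0.52 rad and value of joint each of shim_far_right, shim_near_right, shim_near_left below 0.12 rad) or (value of joint shim_far_right above 0.52 rad and value of joint each of shim_far_left, shim_near_right, shim_near_left below 0.12 rad) or (value of joint shim_near_right above 0.52 rad and value of joint each of shim_far_left, shim_far_right, shim_near_left below 0.12 rad) or (value of joint shim_near_left above 0.52 rad and value of joint each of shim_far_left, shim_far_right, shim_near_right below 0.12 rad))), for 0.2 s.
At the end, for the whole second after the job is handed in: One shim (only the one at the rocking corner can) is flat, its joint above 0.52 of 0.60 rad; the other three stand below 0.12 rad; the plate is level within 0.02 rad; the dolls and the punch lie within 15 mm of where they started (((value of joint shim_far_left above 0.52 rad and value of joint each of shim_far_right, shim_near_right, shim_near_left below 0.12 rad) or (value of joint shim_far_right above 0.52 rad and value of joint each of shim_far_left, shim_near_right, shim_near_left below 0.12 rad) or (value of joint shim_near_right above 0.52 rad and value of joint each of shim_far_left, shim_far_right, shim_near_left below 0.12 rad) or (value of joint shim_near_left above 0.52 rad and value of joint each of shim_far_left, shim_far_right, shim_near_right below 0.12 rad)) and angle between plate's own z axis and vertical below 0.02 rad and distance of each of blank_a, blank_b, doll_top, punch from where it was at the start of the episode below 0.015 m); the robot touches nothing.
It fails at once if a second shim is pressed: two shims stand away from their start (value of joint each of shim_far_left, shim_far_right above 0.14 rad or value of joint each of shim_far_left, shim_near_right above 0.14 rad or value of joint each of shim_far_left, shim_near_left above 0.14 rad or value of joint each of shim_far_right, shim_near_right above 0.14 rad or value of joint each of shim_far_right, shim_near_left above 0.14 rad or value of joint each of shim_near_right, shim_near_left above 0.14 rad).
It fails at once if a doll or the punch is pushed more than 15 mm, tipped or lifted (distance of any of blank_a, blank_b, doll_top, punch from where it was at the start of the episode above 0.015 m or angle between any of blank_a, blank_b, doll_top, punch's own z axis and vertical above 0.3 rad).
It fails at once if a doll or the punch is gripped or pressed with the fingers (contact force between the fingers and blank_a above 3 N or contact force between the fingers and blank_b above 3 N or contact force between the fingers and doll_top above 3 N or contact force between the fingers and punch above 3 N).
It also fails if it takes over 51 s, if anything falls off the work surface, if the arm or the gripper's body presses on something with over 40 N, if the wrist force passes 120 N, or if a joint passes its speed limit or range.

## Working session

There is one attempt and no reset: what is moved stays moved. The work goes in short steps, Python scripts to look and compute and a shell command to move; the robot and the scene stay as the last step left them, time stands still between calls to the robot, and variables do not carry over. Pictures are saved under pics/ and viewed, at most 10 in all, crops included, and the job is handed in when it is done.

```bash
mkdir -p pics; python3 - <<'E'
from workcell import bot
import cv2,numpy as np
o=bot.get_obs();print({k:np.round(v,3) for k,v in o.items()})
for n in("scene","side"):
    c=bot.camera(n);cv2.imwrite(f"pics/{n}0.png",c["pixels"][:,:,::-1]);np.savez(n+"0.npz",**c);print(n,c["mtx"].round(1).tolist(),c["cam_to_world"].round(3).tolist(),c.keys())
E
```

```text
{'clock': np.float64(0.0), 'joint_pos': array([ 1.319,  0.241,  0.004,  1.335, -0.   ,  1.571]), 'joint_vel': array([-0.001,  0.001,  0.   ,  0.   ,  0.002, -0.001]), 'tau': array([ 0.0000e+00, -3.7232e+01,  2.5241e+01,  1.7000e-02,  0.0000e+00,
        0.0000e+00]), 'eef_pos': array([0.124, 0.484, 0.255]), 'tool_rot': array([ 0.126,  0.992, -0.001, -0.   ]), 'ft_force': array([ 0.497,  0.35 , -0.135]), 'ft_torque': array([0.004, 0.001, 0.021]), 'grasp_force': np.float64(0.0), 'grip_width': np.float64(0.086)}
scene [[431.9, 0.0, 257.8], [0.0, 431.9, 189.5], [0.0, 0.0, 1.0]] [[-0.214, -0.792, 0.571, 1.008], [0.977, -0.178, 0.118, 0.153], [0.008, 0.584, 0.812, 0.691], [0.0, 0.0, 0.0, 1.0]] dict_keys(['pixels', 'mtx', 'cam_to_world'])
side [[492.8, 0.0, 261.3], [0.0, 492.8, 191.6], [0.0, 0.0, 1.0]] [[0.942, 0.267, -0.204, 0.337], [-0.336, 0.748, -0.572, -0.57], [-0.0, 0.607, 0.794, 0.924], [0.0, 0.0, 0.0, 1.0]] dict_keys(['pixels', 'mtx', 'cam_to_world'])
```

View pics/scene0.png

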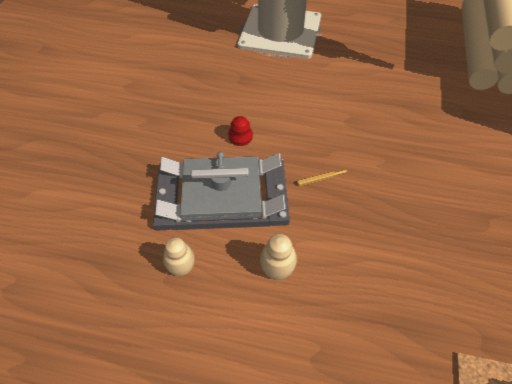

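View pics/side0.png

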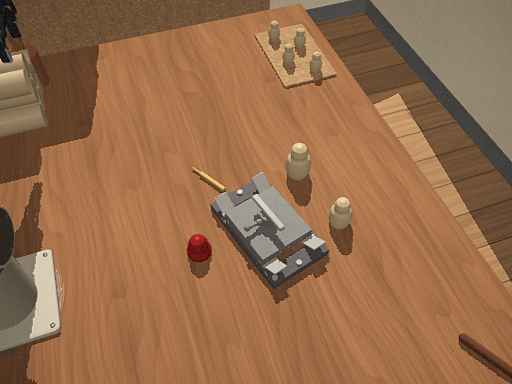

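The scene view has the bed at about px (155–288, 157–228), with the doll top at (240,130), the punch at (322,177) and the blanks at (178,257) and (279,257). The side view has the bed at about (212–328, 175–285). I'll zoom in to measure the corners.

```bash
python3 - <<'E'
import cv2,numpy as np
a=cv2.imread("pics/scene0.png")[145:240,145:300];b=cv2.imread("pics/side0.png")[165:295,200:340]
cv2.imwrite("pics/zs.png",cv2.resize(a,None,fx=5,fy=5,interpolation=cv2.INTER_CUBIC))
cv2.imwrite("pics/zd.png",cv2.resize(b,None,fx=4.5,fy=4.5,interpolation=cv2.INTER_CUBIC))
E
```

```text
(no output)
```

View pics/zs.png

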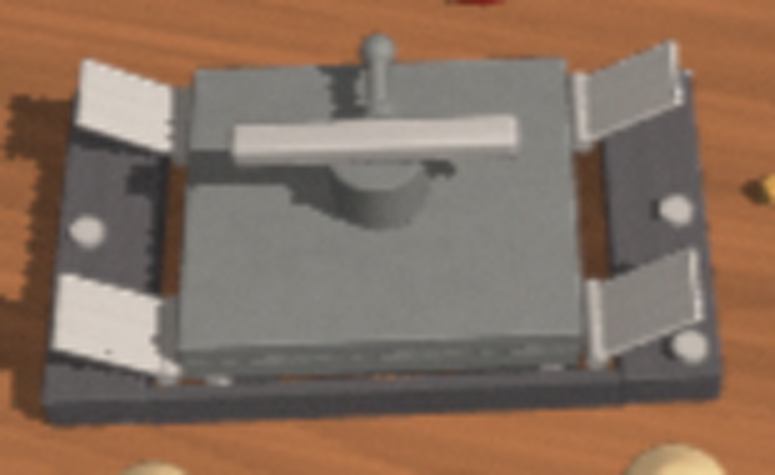

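View pics/zd.png

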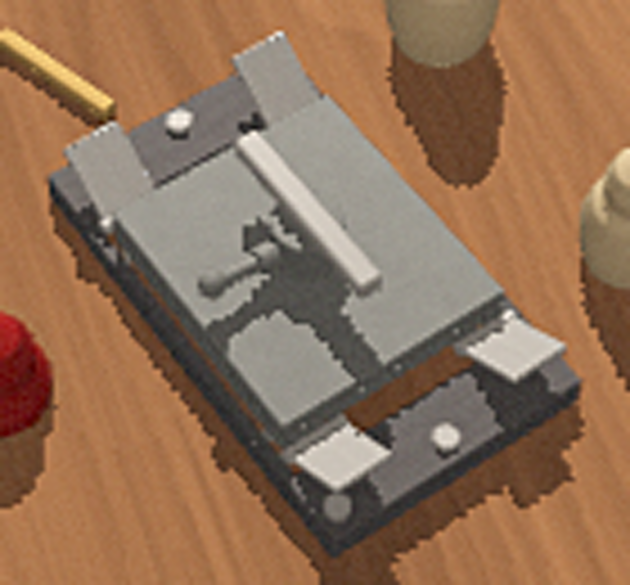

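The zooms show the plate-top corners. In the scene zoom, NR is (193,72), NL (563,58), FL (580,342) and FR (180,352). In the side zoom, NL is (118,213), FL (325,97), FR (505,297) and NR (285,430). The lever points toward the robot, so the bed's +x points away from it.

```bash
cat >h.py <<'E'
import numpy as np
def ray(n,px,z):
    c=np.load(n+"0.npz");K=c["mtx"];T=c["cam_to_world"]
    d=T[:3,:3]@np.array([(px[0]-K[0,2])/K[0,0],-(px[1]-K[1,2])/K[1,1],-1]);o=T[:3,3]
    return o+d*(z-o[2])/d[2]
E
python3 - <<'E'
import numpy as np,cv2
from h import ray
S=dict(NR=(193,72),NL=(563,58),FL=(580,342),FR=(180,352));D=dict(NL=(118,213),FL=(325,97),FR=(505,297),NR=(285,430))
P={}
for k in S:
    a=ray("scene",[(S[k][0]+.5)/5+144.5,(S[k][1]+.5)/5+144.5],.04);b=ray("side",[(D[k][0]+.5)/4.5+199.5,(D[k][1]+.5)/4.5+164.5],.04)
    P[k]=(a+b)/2;print(k,a.round(4),b.round(4))
d=lambda a,b:np.linalg.norm(P[a]-P[b]).round(4)
print("sizes",d("NR","NL"),d("FR","FL"),d("NR","FR"),d("NL","FL"))
c=sum(P.values())/4;y=P["NL"]-P["NR"]+P["FL"]-P["FR"];x=P["FL"]-P["NL"]+P["FR"]-P["NR"]
v=y+np.array([-x[1],x[0],0]);yaw=np.arctan2(-v[0],v[1]);print("c",c,"yaw",yaw, np.arctan2(-y[0],y[1]),np.arctan2(x[1],x[0]))
R=lambda p:c[:2]+np.array([[np.cos(yaw),-np.sin(yaw)],[np.sin(yaw),np.cos(yaw)]])@p
for n,sx,sy in(("FL",1,1),("FR",1,-1),("NR",-1,-1),("NL",-1,1)):
    print(n,"corner",R(np.array([sx*.052,sy*.054])).round(4))
# shim tips: scene zoom, at z .049, in bed frame
for q in [((82,62),"NR"),((55,278),"FR"),((675,42),"NL"),((695,252),"FL")]:
    p=ray("scene",[(q[0][0]+.5)/5+144.5,(q[0][1]+.5)/5+144.5],.049)[:2]-c[:2]
    print(q[1],"tip near edge, bed",(np.array([[np.cos(yaw),np.sin(yaw)],[-np.sin(yaw),np.cos(yaw)]])@p).round(4))
for n,px,z in(("doll",(240,130),.03),("punch a",(297,184),.005),("punch b",(347,171),.005),("blA",(279,262),.03),("blB",(178,263),.03)):print(n,ray("scene",px,z).round(3))
E
```

```text
NR [ 0.5109 -0.0988  0.04  ] [ 0.5081 -0.1003  0.04  ]
NL [0.4722 0.0405 0.04  ] [0.4722 0.0401 0.04  ]
FL [0.5999 0.0747 0.04  ] [0.5921 0.0734 0.04  ]
FR [ 0.6351 -0.0631  0.04  ] [ 0.6304 -0.0679  0.04  ]
sizes 0.1447 0.1443 0.1279 0.1283
c [ 0.55261886 -0.0126649   0.04      ] yaw 0.263273917011125 0.25917958250411904 0.2678935637005244
FL corner [0.5888 0.053 ]
FR corner [ 0.6169 -0.0513]
NR corner [ 0.5165 -0.0783]
NL corner [0.4884 0.0259]
NR tip near edge, bed [-0.0619 -0.1137]
FR tip near edge, bed [ 0.0389 -0.1151]
NL tip near edge, bed [-0.0626  0.1158]
FL tip near edge, bed [0.0373 0.1153]
doll [ 0.402 -0.012  0.03 ]
punch a [0.496 0.126 0.005]
punch b [0.441 0.22  0.005]
blA [0.682 0.124 0.03 ]
blB [ 0.721 -0.041  0.03 ]
```

```bash
cat >>h.py <<'E'
from scipy.spatial.transform import Rotation as Ro
C=np.array([.5526,-.0127]);YAW=.2633
def go(bx,by,ztip,turn=True):
    from workcell import bot
    o=bot.get_obs();R=Ro.from_quat(o["tool_rot"]);p=o["eef_pos"]
    w=C+np.array([[np.cos(YAW),-np.sin(YAW)],[np.sin(YAW),np.cos(YAW)]])@[bx,by]
    t=np.array([*w,ztip+.025]);s=R.inv().apply(t-p)/.5
    G=Ro.from_matrix(np.array([[-np.sin(YAW),np.cos(YAW),0],[np.cos(YAW),np.sin(YAW),0],[0,0,-1]]).T)
    rv=(R.inv()*G).as_rotvec()/np.pi
    q=np.array([[np.cos(YAW),np.sin(YAW)],[-np.sin(YAW),np.cos(YAW)]])@(p[:2]-C)
    print("t",o["clock"].round(2),"bed",q.round(4),"tip",(p[2]-.025).round(4),"F",o["ft_force"].round(2),"-> shift",s.round(4),"turn",rv.round(4))
E
python3 -c "
from h import go
go(-.052,.054,.13)"
```

```text
Traceback (most recent call last):
  File "h.py", line 16, in go
    print("t",o["clock"].round(2),"bed",q.round(4),"tip",(p[2]-.025).round(4),"F",o["ft_force"].round(2),"-> shift",s.round(4),"turn",rv.round(4))
              ^^^^^^^^^^^^^^^^
AttributeError: 'float' object has no attribute 'round'
```

```bash
sed -i 's/o\["clock"\].round(2)/round(float(o["clock"]),2)/;s/(p\[2\]-.025).round(4)/round(float(p[2]-.025),4)/' h.py
python3 -c "
from h import go
go(-.052,.054,.13)"
```

```text
t 0.1 bed [-0.2842  0.5908] tip 0.2305 F [ 0.12 -0.09  0.88] -> shift [-0.933  -0.7051  0.2023] turn [-5.00e-04  3.00e-04  3.36e-01]
```

```bash
python3 -m pendant '[-0.933,-0.705,0.1,0,0,0.336,0,-0.933,-0.705,0.1,0,0,0.336,0,-0.933,-0.705,0.1,0,0,0.336,0,-0.933,-0.705,0.1,0,0,0.336,0,-0.933,-0.705,0.1,0,0,0.336,0,-0.933,-0.705,0.1,0,0,0.336,0,-0.933,-0.705,0.1,0,0,0.336,0,-0.933,-0.705,0.1,0,0,0.336,0,-0.933,-0.705,0.1,0,0,0.336,0,-0.933,-0.705,0.1,0,0,0.336,0]'; python3 -c "
from h import go
go(-.052,.054,.07)"
```

```text
clock: 0.93
eef_pos: [0.3836, 0.1574, 0.2205]
tool_rot: [0.609, 0.793, -0.0, -0.0]
ft_force: [0.6, 0.4, 0.4]
grip_width: 0.0
grasp_force: 0.0
t 0.93 bed [-0.1189  0.2082] tip 0.1955 F [0.63 0.42 0.36] -> shift [-0.3082  0.1345  0.251 ] turn [-0.     -0.     -0.0006]
```

```bash
python3 -m pendant '[-0.308,0.134,0.1,0,0,0,0,-0.308,0.134,0.1,0,0,0,0,-0.308,0.134,0.1,0,0,0,0,-0.308,0.134,0.1,0,0,0,0,-0.308,0.134,0.1,0,0,0,0,-0.308,0.134,0.251,0,0,0,0,-0.308,0.134,0.251,0,0,0,0,-0.308,0.134,0.251,0,0,0,0,-0.308,0.134,0.251,0,0,0,0,-0.308,0.134,0.251,0,0,0,0]'; python3 - <<'E'
from h import *
from workcell import bot
import cv2
go(-.052,.054,.043)
a=bot.camera("scene")["pixels"][145:240,145:300,::-1];b=bot.camera("side")["pixels"][165:295,200:340,::-1]
a=cv2.resize(a,(465,285));b=cv2.resize(b,(307,285))
cv2.imwrite("pics/a1.png",np.hstack([a,b]))
E
```

```text
clock: 1.77
eef_pos: [0.4884, 0.0285, 0.0966]
tool_rot: [0.608, 0.794, 0.0, 0.0]
ft_force: [1.1, -0.5, 0.4]
grip_width: 0.0003
grasp_force: 0.0
t 1.77 bed [-0.0513  0.0565] tip 0.0716 F [ 1.09 -0.53  0.36] -> shift [-0.005  -0.0015  0.0572] turn [0.0004 0.0001 0.0003]
```

View pics/a1.png

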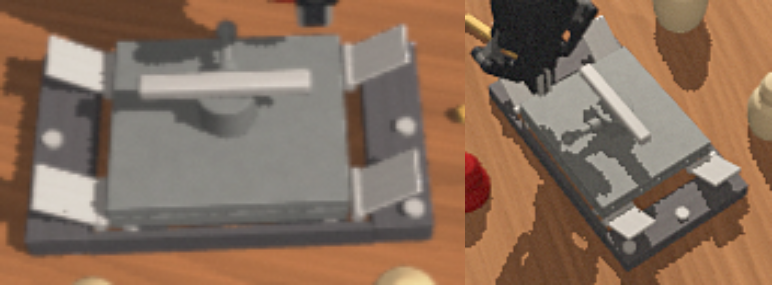

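The fingertips in the scene crop (315,15) and side crop (545,85) stand over the near-left corner. All four shims are still up. Next I'll press here.

```bash
python3 -m pendant '[-0.005,0,0.05,0,0,0,0,-0.005,0,0.055,0,0,0,0,-0.005,0,0.058,0,0,0,0,-0.005,0,0.06,0,0,0,0,-0.005,0,0.062,0,0,0,0,-0.005,0,0.064,0,0,0,0,-0.005,0,0.066,0,0,0,0,-0.005,0,0.068,0,0,0,0,-0.005,0,0.068,0,0,0,0,-0.005,0,0.068,0,0,0,0]'; python3 -c "
from h import go
go(-.052,.054,.034)"
```

```text
clock: 2.7
eef_pos: [0.4892, 0.026, 0.064]
tool_rot: [0.608, 0.794, 0.001, 0.001]
ft_force: [-5.2, 0.7, 16.4]
grip_width: -0.0001
grasp_force: 8.0
t 2.7 bed [-0.0511  0.0538] tip 0.039 F [-5.24  0.69 16.44] -> shift [ 0.0004 -0.0018  0.01  ] turn [0.0009 0.     0.0001]
```

Near-left is firm: 16 N at about 1 mm. Next is near right.

```bash
python3 -m pendant '[0,0,-0.07,0,0,0,0,0,0,-0.13,0,0,0,0,-0.07,0,-0.13,0,0,0,0,-0.15,0,-0.13,0,0,0,0,-0.216,0,-0.13,0,0,0,0,-0.216,0,-0.08,0,0,0,0,-0.216,0,-0.03,0,0,0,0,-0.216,0,-0.01,0,0,0,0,-0.216,0,-0.01,0,0,0,0,-0.216,0,-0.01,0,0,0,0]'; python3 -c "
from h import go
go(-.052,-.054,.038)"
```

```text
clock: 3.53
eef_pos: [0.5164, -0.0784, 0.0664]
tool_rot: [0.608, 0.794, -0.0, -0.0]
ft_force: [0.1, 0.8, 0.0]
grip_width: 0.0002
grasp_force: 0.0
t 3.53 bed [-0.0521 -0.054 ] tip 0.0414 F [0.07 0.83 0.02] -> shift [0.     0.0001 0.0067] turn [-0.0002 -0.0001  0.0001]
```

```bash
python3 -m pendant '[0,0,0.001,0,0,0,0,0,0,0.002,0,0,0,0,0,0,0.003,0,0,0,0,0,0,0.004,0,0,0,0,0,0,0.005,0,0,0,0,0,0,0.006,0,0,0,0,0,0,0.007,0,0,0,0,0,0,0.008,0,0,0,0,0,0,0.008,0,0,0,0,0,0,0.008,0,0,0,0]'; python3 -c "
from h import go
go(-.052,-.054,.034)"
```

```text
clock: 4.37
eef_pos: [0.517, -0.0785, 0.0641]
tool_rot: [0.608, 0.794, 0.001, 0.001]
ft_force: [-3.5, 0.1, 11.9]
grip_width: 0.0003
grasp_force: 5.8
t 4.37 bed [-0.0515 -0.0543] tip 0.0391 F [-3.46  0.09 11.85] -> shift [ 0.0006 -0.001   0.0103] turn [0.0005 0.0001 0.0001]
```

Near-right is firm too: 12 N at about 1 mm. On to far right, lifting over the T-bar.

```bash
python3 -m pendant '[0,0,-0.08,0,0,0,0,0,0,-0.15,0,0,0,0,0,0.07,-0.15,0,0,0,0,0,0.15,-0.15,0,0,0,0,0,0.208,-0.15,0,0,0,0,0,0.208,-0.08,0,0,0,0,0,0.208,-0.03,0,0,0,0,0,0.208,-0.002,0,0,0,0,0,0.208,-0.001,0,0,0,0,0,0.208,-0.001,0,0,0,0]'; python3 -c "
from h import go
go(.052,-.054,.038)"
```

```text
clock: 5.2
eef_pos: [0.6163, -0.0512, 0.0624]
tool_rot: [0.608, 0.794, -0.0, -0.001]
ft_force: [-1.4, 0.4, 0.5]
grip_width: 0.0002
grasp_force: 0.6
t 5.2 bed [ 0.0515 -0.0538] tip 0.0374 F [-1.36  0.35  0.49] -> shift [-0.0004  0.0011 -0.0011] turn [-0.0006 -0.0003  0.0001]
```

Tip is already at 37.4 mm with little force, so this corner is probably the loose one. I'll press further.

```bash
python3 -m pendant '[0,0,0.001,0,0,0,0,0,0,0.002,0,0,0,0,0,0,0.003,0,0,0,0,0,0,0.004,0,0,0,0,0,0,0.005,0,0,0,0,0,0,0.006,0,0,0,0,0,0,0.006,0,0,0,0,0,0,0.006,0,0,0,0,0,0,0.006,0,0,0,0,0,0,0.006,0,0,0,0]'; python3 -c "
from h import go
go(.052,-.054,.033)"
```

```text
clock: 6.03
eef_pos: [0.6175, -0.0517, 0.0602]
tool_rot: [0.608, 0.794, 0.0, 0.001]
ft_force: [0.6, -0.7, 2.7]
grip_width: 0.0001
grasp_force: 1.6
t 6.03 bed [ 0.0526 -0.0546] tip 0.0352 F [ 0.61 -0.73  2.67] -> shift [ 0.0011 -0.0011  0.0043] turn [0.0004 0.0002 0.    ]
```

Soft: 2.7 N at about 5 mm down. I'll go slightly further, then take a picture.

```bash
python3 -m pendant '[0,0,0.001,0,0,0,0,0,0,0.002,0,0,0,0,0,0,0.003,0,0,0,0,0,0,0.004,0,0,0,0,0,0,0.004,0,0,0,0,0,0,0.004,0,0,0,0,0,0,0.004,0,0,0,0,0,0,0.004,0,0,0,0,0,0,0.004,0,0,0,0,0,0,0.004,0,0,0,0]'; python3 - <<'E'
from h import *
from workcell import bot
import cv2
go(.052,-.108,.06)
a=bot.camera("scene")["pixels"][145:240,145:300,::-1];b=bot.camera("side")["pixels"][165:295,200:340,::-1]
cv2.imwrite("pics/a2.png",np.hstack([cv2.resize(a,(465,285)),cv2.resize(b,(307,285))]))
E
```

```text
clock: 6.87
eef_pos: [0.6177, -0.0517, 0.0586]
tool_rot: [0.608, 0.794, 0.0, 0.001]
ft_force: [1.4, -1.1, 5.8]
grip_width: -0.0
grasp_force: 3.0
t 6.87 bed [ 0.0527 -0.0546] tip 0.0336 F [ 1.39 -1.07  5.8 ] -> shift [-0.1069 -0.0013 -0.0528] turn [ 0.0005  0.0002 -0.    ]
```

View pics/a2.png

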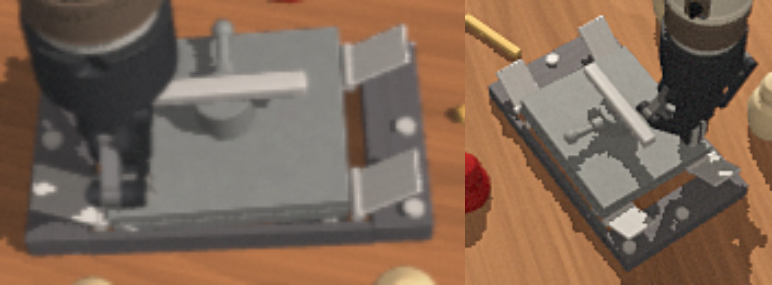

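The plate has dipped about 6.4 mm to its stop, visibly tilted toward the fingers at scene crop (125,195), and the shims are still up. Far right is the loose corner, so I'll lift and move over its tail.

```bash
python3 -m pendant '[0,0,-0.03,0,0,0,0,0,0,-0.06,0,0,0,0,0,0,-0.065,0,0,0,0,-0.05,-0.003,-0.065,0,0,0,0,-0.105,-0.003,-0.065,0,0,0,0,-0.105,-0.003,-0.06,0,0,0,0,-0.105,-0.003,-0.05,0,0,0,0,-0.105,-0.003,-0.045,0,0,0,0,-0.105,-0.003,-0.045,0,0,0,0,-0.105,-0.003,-0.045,0,0,0,0]'; python3 -c "
from h import go
go(.052,-.108,.022)"
```

```text
clock: 7.8
eef_pos: [0.6283, -0.1015, 0.0793]
tool_rot: [0.608, 0.794, -0.0, -0.001]
ft_force: [0.5, 0.3, -0.4]
grip_width: 0.0001
grasp_force: 0.0
t 7.8 bed [ 0.05   -0.1055] tip 0.0543 F [ 0.48  0.3  -0.42] -> shift [-0.0052  0.0041  0.0646] turn [-0.0006 -0.0004  0.0004]
```

```bash
python3 -m pendant '[0,0.004,0.008,0,0,0,0,0,0.004,0.014,0,0,0,0,-0.001,0.004,0.02,0,0,0,0,-0.002,0.004,0.026,0,0,0,0,-0.002,0.004,0.032,0,0,0,0,-0.003,0.004,0.038,0,0,0,0,-0.004,0.004,0.043,0,0,0,0,-0.005,0.004,0.048,0,0,0,0,-0.005,0.004,0.053,0,0,0,0,-0.005,0.004,0.057,0,0,0,0]'; python3 -c "
from h import go
go(.052,-.108,.022)"
```

```text
clock: 8.63
eef_pos: [0.632, -0.1047, 0.0516]
tool_rot: [0.608, 0.794, 0.0, 0.0]
ft_force: [1.4, -1.6, 2.2]
grip_width: 0.0
grasp_force: 1.5
t 8.63 bed [ 0.0527 -0.1094] tip 0.0266 F [ 1.44 -1.63  2.23] -> shift [ 0.0029 -0.0014  0.0091] turn [ 0.0001  0.0001 -0.    ]
```

```bash
python3 -m pendant '[0,0,0.002,0,0,0,0,0,0,0.004,0,0,0,0,0,0,0.005,0,0,0,0,0,0,0.006,0,0,0,0,0,0,0.007,0,0,0,0,0,0,0.008,0,0,0,0,0,0,0.009,0,0,0,0,0,0,0.009,0,0,0,0,0,0,0.009,0,0,0,0,0,0,0.009,0,0,0,0]'; python3 -c "
from h import go
go(.052,-.108,.022)"
```

```text
clock: 9.47
eef_pos: [0.6318, -0.1045, 0.0489]
tool_rot: [0.608, 0.794, 0.0, 0.0]
ft_force: [-1.6, -1.3, 9.9]
grip_width: -0.0004
grasp_force: 4.9
t 9.47 bed [ 0.0526 -0.1092] tip 0.0239 F [-1.57 -1.27  9.85] -> shift [ 0.0025 -0.0012  0.0037] turn [0.0002 0.0001 0.0001]
```

Tip is at 23.9 mm with 10 N, so the tail is bottomed out at the expected 24 mm. I'll press a touch more, then retreat straight up and check.

```bash
python3 -m pendant '[0,0,0.002,0,0,0,0,0,0,0.003,0,0,0,0,0,0,0.003,0,0,0,0,0,0,0.003,0,0,0,0,0,0,-0.02,0,0,0,0,0,0,-0.1,0,0,0,0,0,0,-0.18,0,0,0,0,0,0,-0.26,0,0,0,0,0,0,-0.3,0,0,0,0,0,0,-0.3,0,0,0,0]'; python3 -m pendant '[0.4,-0.3,-0.1,0,0,0,0,0.4,-0.3,-0.1,0,0,0,0,0.4,-0.3,-0.1,0,0,0,0,0.4,-0.3,-0.1,0,0,0,0,0.4,-0.3,-0.1,0,0,0,0,0.4,-0.3,-0.1,0,0,0,0,0.4,-0.3,-0.1,0,0,0,0,0.4,-0.3,-0.1,0,0,0,0,0.4,-0.3,-0.1,0,0,0,0,0.4,-0.3,-0.1,0,0,0,0]'; python3 - <<'E'
from h import *
from workcell import bot
import cv2
a=bot.camera("scene")["pixels"][110:285,145:360,::-1];b=bot.camera("side")["pixels"][165:295,200:340,::-1]
cv2.imwrite("pics/a3.png",np.hstack([cv2.resize(a,None,fx=2,fy=2),cv2.resize(b,(377,350))])[:, :800])
E
```

```text
clock: 10.3
eef_pos: [0.6342, -0.1043, 0.2038]
tool_rot: [0.608, 0.794, 0.003, 0.004]
ft_force: [1.9, -0.6, 0.9]
grip_width: -0.0
grasp_force: 0.0
clock: 11.13
eef_pos: [0.4353, 0.0492, 0.2466]
tool_rot: [0.608, 0.794, -0.0, -0.0]
ft_force: [-0.8, 0.1, 0.8]
grip_width: -0.0002
grasp_force: 0.0
```

View pics/a3.png

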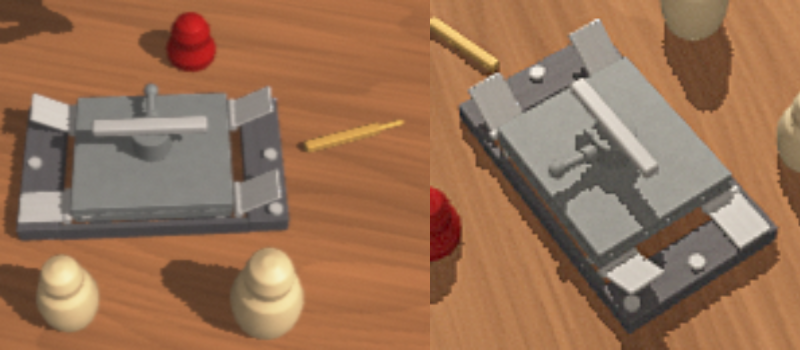

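The far-right shim lies flat (scene crop (40,207), side crop (740,220)) and the other three are still up. The plate is level, and the dolls and punch haven't moved.

```bash
python3 -c "
from workcell import bot
print(bot.job_done())"
```

```text
the job is handed in; nothing more can be done
None
```

The far-right corner was the one that dipped; I pressed its shim fully flat, the other three shims, dolls and punch look untouched in the last pictures, and the job is handed in at about 11 s (no verdict came back).

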